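# Set the channel code on a thumbwheel selector

## Robot

A 6-joint arm with a two-finger parallel gripper is mounted at the origin on a cart in front of the work surface, level with it; the furniture and walls round the work are solid. World frame = base frame: x ahead of the robot, y to its left, z up, the work surface at z = 0. Lengths are in m, angles in rad, forces in N, time in s.
With the tool pointing down it reaches from about 0.35 to 0.775 m from the base axis. Payload 5.5 kg.
Tool frame: the origin (TCP) lies midway between the tips of the shut fingers; the grasp point (between the pads) lies 19 mm behind it; z points along the fingers, y is the line along which they close (so a half turn about z gives the same grasp; the last joint's range is limited). The gripper opens to 85 mm and grips with 20 to 120 N. Pads are 22 mm wide; open, the fingers measure 114 mm over their backs; the gripper's body (76 mm by 85 mm) begins 54 mm behind the grasp point. The pads swing forward as they close: fully open they stand 13 mm farther back than shut.
Start: joints at [-1.429, 0.313, 0.046, 1.304, 0, 1.431], TCP at [0.16, -0.552, 0.231] pointing down, gripper open.
Joint ranges: [-2.76, 2.76], [-0.86, 1.69], [-1.03, 1.26], [-2.2, 2.34], [-1.47, 1.5], [-3.14, 3.14]. Speed limits (rad/s): [2.57, 2.57, 3.14, 3.14, 3.14, 3.14].

## Interface

Orientations are given as a unit quaternion [w, x, y, z].
In Python, from workcell import env gives the robot as it stands.
- The arm moves only by the tool move_arm, never from a script. Its argument "targets" is a list of rows, each a list of 3 entries, a list of its own where there are three numbers: the shift along the tool's x, y, z in mm, then the turn, a rotation vector about the tool's x, y, z in units of 10 degrees (1.0 is 10 degrees), then the closure, from -1 (fully open) to 1 (shut). In form: [[[dx, dy, dz], [ax, ay, az], gripper], ...]. A call has 1 to 5 rows; each row is the pose to reach, as a shift and turn from the pose commanded when the call began, along the tool's axes at that moment; what a row does not reach only later rows make up. A row lasts 1/8 s, in which the tool goes at most 62.5 mm and 10.7 degrees, less where a joint would pass 70% of its speed; a pose out of reach is approached as far as the arm can. A call with a gripper value outside its range is refused whole. The fingers move at their own pace and stop on an object; "squeeze" is the grip in N (left out, the last holds). Time passes only in rows, so rows that repeat a pose let the fingers close. It gives the time, the measured TCP pose, the force, the opening and the grip force at its end, in the units of the state.
- env.get_state(): the state, without advancing time (a new reading comes with each control period).
- env.read_camera(name): name is "scene" or "top"; returns a dict with "pixels" (384x512x3 uint8, red, green, blue), "fovy" (degrees; the focal length in pixels is half the picture's height over the tangent of half this angle, whatever the lens; pixels are square), "cx", "cy" (the principal point, pixels), "extrinsics" (4x4, takes a point from world to camera coordinates). Camera axes: x right, y up, looking along -z (the intrinsics and any distortion apply to the point x, -y, -z); pixel columns grow to the right and rows downward; lengths in m; the calibration is good to about 2 mm. A picture is of the moment at which its call begins. There is no depth.
- env.hand_in(): hands the job in; it is judged then, once.
Trained networks look in a picture, given as the dict that the camera call returned (one of the last four; its "shot" number tells which), for a name from the list of things; names that differ only in an ending like _2 or _b are one class to them, and where a whole thing is asked for, a point or a joint stands for the part that bears it (a point fixed in the world has none). Each returns a list of dicts, best first, with "confidence" (0 to 1); they miss things now and then, are a little off and sometimes report something else, mostly with a low value. They report only what shows in the picture. A call takes as long as a camera call.
- env.spot_in(thing, picture): "centre" ([x, y, z] in m, in world coordinates, good to about 4 mm: the middle of the surface that is visible of it).
- env.regions_of(thing, picture): "mask" (384x512 bool, what is visible of it).
- env.landmark_of(thing, picture): "centre" ([x, y, z] in m, in world coordinates, good to about 4 mm: a listed point, or the origin of a listed thing).
The state is a dict: "clock": time; "joint_pos": joint angles; "qvel": joint speeds; "tau": joint torques, N m; "tcp_pos": TCP position; "orientation": TCP orientation; "wrist_force": force on the tool from outside, world axes, zero at the start; "ft_torque": the same for the moment, N m; "finger_gap": finger opening in m; "grip_force": force on a finger pad.
Only numpy, scipy, OpenCV 4.12 (cv2) and the standard library are available. Lean on these libraries where they do the work, as an engineer would, in place of code of your own. Each camera call takes 0.05 s, during which the arm holds its last target. There are 200 camera calls.

## Task

The next test needs its channel code on the grey thumbwheel selector: turn each of the three wheels until the colour facing straight up, level, is the colour of the tag lying in front of that wheel. Only when all three are right, press the green button fully down to load the code, and let it come back up. Leave the check weights and the carton beside the selector where they stand.

Things in the scene. Friction and masses are not known exactly. Their poses are not given: they have to be found in the camera images.
- wheel_left_axle (a point): Axle centre of the left-hand thumbwheel, 55 mm above the bench; x to the back of the housing, y along the axle to the left, z up. Six-sided drum, 30 mm wide (y): flat coloured faces 28 mm from the axle, corners 32 mm; on each corner a 5 mm thick rib, tips 48 mm from the axle. With a face straight up its two ribs stand 30 deg either side of vertical. The upper half stands out of the housing.
- wheel_left (a joint): Turn of the left-hand thumbwheel, rad; grows as the top of the wheel moves to the back (+x of the axle point). Straight up: 0 white, 1.047 yellow, 2.094 red, 3.142 green, 4.189 blue, 5.236 black. No clicks: friction (about 0.05 N m) holds it where it is left. Stops at -0.5 and 5.75 (never from black round to white).
- wheel_mid_axle (a point): Axle centre of the middle thumbwheel, 55 mm above the bench; x to the back of the housing, y along the axle to the left, z up. Six-sided drum, 30 mm wide (y): flat coloured faces 28 mm from the axle, corners 32 mm; on each corner a 5 mm thick rib, tips 48 mm from the axle. With a face straight up its two ribs stand 30 deg either side of vertical. The upper half stands out of the housing.
- wheel_mid (a joint): Turn of the middle thumbwheel, rad; grows as the top of the wheel moves to the back (+x of the axle point). Straight up: 0 white, 1.047 yellow, 2.094 red, 3.142 green, 4.189 blue, 5.236 black. No clicks: friction (about 0.05 N m) holds it where it is left. Stops at -0.5 and 5.75 (never from black round to white).
- wheel_right_axle (a point): Axle centre of the right-hand thumbwheel, 55 mm above the bench; x to the back of the housing, y along the axle to the left, z up. Six-sided drum, 30 mm wide (y): flat coloured faces 28 mm from the axle, corners 32 mm; on each corner a 5 mm thick rib, tips 48 mm from the axle. With a face straight up its two ribs stand 30 deg either side of vertical. The upper half stands out of the housing.
- wheel_right (a joint): Turn of the right-hand thumbwheel, rad; grows as the top of the wheel moves to the back (+x of the axle point). Straight up: 0 white, 1.047 yellow, 2.094 red, 3.142 green, 4.189 blue, 5.236 black. No clicks: friction (about 0.05 N m) holds it where it is left. Stops at -0.5 and 5.75 (never from black round to white).
- tag_yellow: Plain yellow tag, 18 x 28 x 3 mm, fixed flat on the housing top 71 mm in front (-x) of the axle of one of the three wheels, centred on that wheel; origin at the centre of its underside. Which tag is at which wheel changes.
- tag_red: Plain red tag, 18 x 28 x 3 mm, fixed flat on the housing top 71 mm in front (-x) of the axle of one of the three wheels, centred on that wheel; origin at the centre of its underside. Which tag is at which wheel changes.
- tag_blue: Plain blue tag, 18 x 28 x 3 mm, fixed flat on the housing top 71 mm in front (-x) of the axle of one of the three wheels, centred on that wheel; origin at the centre of its underside. Which tag is at which wheel changes.
- load_button (a joint): Travel of the green push button in m: 0 up, 0.006 fully down; spring return, 5 N at the bottom.
- load_button_top (a point): Centre of the top face of the round green push button (30 mm across), on the housing top to the right of the right-hand wheel (67 mm from it); pressed straight down.
- selector: Grey selector housing, fixed to the bench, 146 mm deep (x from -92 to +54 mm), 257 mm long (y +-128.5 mm), top 50 mm above the bench. Origin on the bench, straight under the line of the axles, x to the back, y to the left, z up. Axles at y = +91.5, +33.5, -24.5 mm (58 mm apart), button at x = -4, y = -91.5 mm.
- weight_200: Large brass-coloured check weight with a knob, 33 mm across, 42 mm high, standing loose behind the housing; origin at the centre of its underside. To be left alone.
- sample_box: White sample carton with a red band, 60 x 90 x 45 mm, standing loose behind the housing; origin at the centre of its underside. To be left alone.
- weight_100: Silver-coloured check weight with a knob, 27 mm across, 35 mm high, standing loose to the right of the housing; origin at the centre of its underside. To be left alone.

How it is judged:
By the outcome, as a careful person would: the job done as asked, in the order asked, and still so for the second after the job is handed in, with the robot touching nothing.
It also fails if it takes over 61 s, if anything falls off the work surface, if the arm or the gripper's body presses on something with over 40 N, if the wrist force passes 120 N, or if a joint passes its speed limit or range.

## Working session

There is one attempt and no reset: what is moved stays moved. The work goes in short steps, Python scripts to look and compute and a tool call to move; the robot and the scene stay as the last step left them, time stands still between calls to the robot, and variables do not carry over. Pictures are saved under pics/ and viewed, at most 10 in all, crops included, and the job is handed in when it is done.

Besides the shell and the picture viewer there is one more tool, called in YAML: its name, and indented under it one key for each argument. move_arm: Moves the arm, as the interface text tells. Its arguments: {"type":"object","properties":{"targets":{"type":"array","items":{"type":"array"}},"squeeze":{"type":"number"}},"required":["targets"]}

```bash
mkdir -p pics; cat > h.py <<'E'
from workcell import env
import numpy as np, cv2
def save(p,n,crop=None,s=1):
    im=p["pixels"][:,:,::-1]
    if crop: a,b,c,d=crop; im=im[b:d,a:c]
    cv2.imwrite("pics/"+n,cv2.resize(im,None,fx=s,fy=s,interpolation=cv2.INTER_CUBIC))
def proj(p,X):
    E=np.array(p["extrinsics"]);c=E[:3,:3]@np.array(X)+E[:3,3]
    f=192/np.tan(np.radians(p["fovy"]/2)); return p["cx"]+f*c[0]/-c[2], p["cy"]-f*c[1]/-c[2]
E
python3 - <<'E'
from h import *
a=env.read_camera("scene");b=env.read_camera("top")
im=np.hstack([a["pixels"],b["pixels"]])
save(a,"s0.png",s=1.5);save(b,"t0.png",s=1.5)
for n,p in(("s",a),("t",b)):
    print(n,p["fovy"],p["cx"],p["cy"],[k for k in p],np.round(np.array(p["extrinsics"]),3).tolist())
    for t in["wheel_left_axle","wheel_mid_axle","wheel_right_axle","load_button_top","selector","tag_yellow","tag_red","tag_blue","weight_200","sample_box","weight_100"]:
        print(t,[(np.round(d["centre"],4).tolist(),round(d["confidence"],2)) for d in env.landmark_of(t,p)[:2]])
s=env.get_state();print({k:np.round(v,3) for k,v in s.items()})
E
```

```text
s 50.95458941262356 252.11109654117215 189.7978690385531 ['pixels', 'fovy', 'cx', 'cy', 'extrinsics', 'shot'] [[0.739, -0.674, 0.001, -0.425], [0.389, 0.429, 0.815, -0.318], [-0.55, -0.602, 0.579, -0.529], [0.0, 0.0, 0.0, 1.0]]
wheel_left_axle [([0.5415, 0.1195, 0.0561], 0.84), ([0.4748, 0.1097, 0.0508], 0.3)]
wheel_mid_axle [([0.5438, 0.121, 0.0544], 0.69)]
wheel_right_axle [([0.5584, 0.0065, 0.0528], 0.58), ([0.492, -0.0051, 0.0525], 0.39)]
load_button_top [([0.5618, -0.0629, 0.0688], 0.68)]
selector [([0.5593, 0.0256, 0.0016], 0.82), ([0.561, 0.0068, 0.0512], 0.54)]
tag_yellow [([0.4838, 0.0546, 0.0462], 0.48)]
tag_red [([0.4909, -0.003, 0.0523], 0.42)]
tag_blue [([0.4753, 0.1121, 0.0531], 0.46)]
weight_200 [([0.614, -0.1356, 0.0011], 0.63), ([0.6832, -0.0242, 0.0011], 0.53)]
sample_box [([0.6712, 0.1198, -0.0018], 0.77)]
weight_100 [([0.614, -0.1356, 0.0011], 0.63), ([0.6832, -0.0242, 0.0011], 0.53)]
t 42.128616579906364 258.36344718509815 189.17941236388953 ['pixels', 'fovy', 'cx', 'cy', 'extrinsics', 'shot'] [[-0.026, -1.0, 0.002, 0.061], [0.98, -0.025, 0.197, -0.601], [-0.196,
[... 483 characters left out ...]
 0.6)]
weight_200 [([0.6828, -0.0197, 0.0001], 0.8), ([0.6167, -0.1374, 0.0016], 0.56)]
sample_box [([0.6688, 0.1193, 0.0029], 0.71)]
weight_100 [([0.6828, -0.0197, 0.0001], 0.8), ([0.6167, -0.1374, 0.0016], 0.56)]
{'clock': np.float64(1.2), 'joint_pos': array([-1.429,  0.313,  0.046,  1.304, -0.   ,  1.431]), 'qvel': array([ 0.002,  0.001,  0.001, -0.   , -0.001, -0.002]), 'tau': array([ -0.   , -48.048,  29.881,   0.   ,  -0.   ,   0.   ]), 'tcp_pos': array([ 0.16 , -0.552,  0.231]), 'orientation': array([ 0.  ,  0.99,  0.14, -0.  ]), 'wrist_force': array([ 0.091,  0.583, -0.203]), 'ft_torque': array([ 0.009, -0.025,  0.051]), 'grip_force': np.float64(0.0), 'finger_gap': np.float64(0.086)}
```

View pics/s0.png

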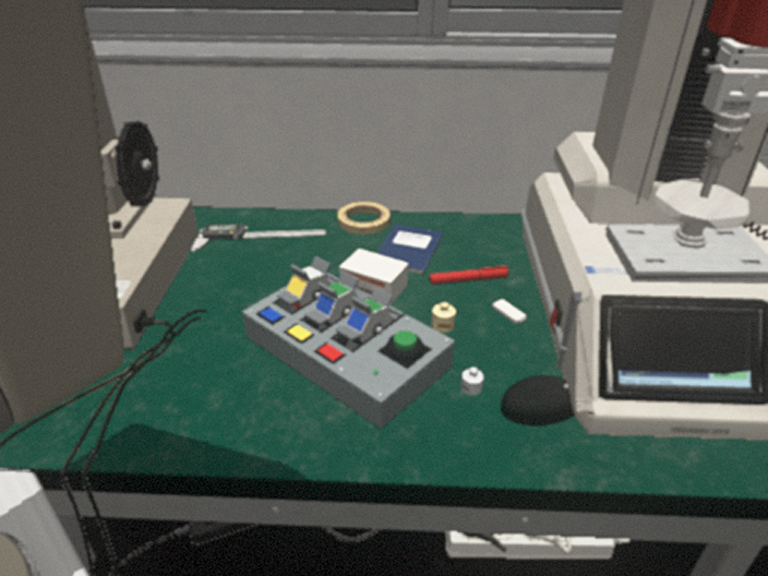

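View pics/t0.png

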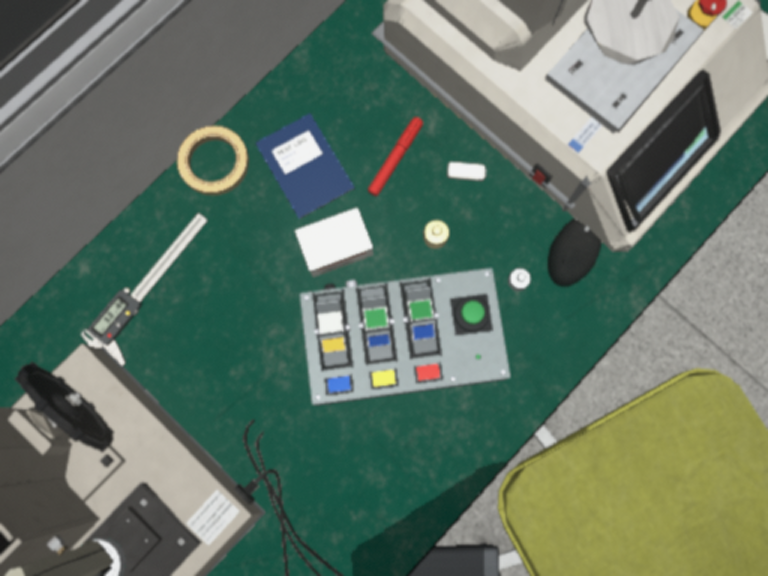

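The wheels read as follows:

| Wheel | Tag | Showing now | Estimated angle (rad) | Target (rad) |
|---|---|---|---|---|
| Left | blue | white at back, yellow at front | about 0.5 | 4.19 |
| Middle | yellow | green at back, blue at front | about 3.6 | 1.05 |
| Right | red | green at back, blue at front | about 3.6 | 2.09 |

In the top picture the wheels are at about (333,332), (377,328) and (422,318), and the button is at (473,312).

Next I fit the housing pose from all the landmarks.

```bash
cat >> h.py <<'E'
def model():
    return {"wheel_left_axle":(0,91.5),"wheel_mid_axle":(0,33.5),"wheel_right_axle":(0,-24.5),"load_button_top":(-4,-91.5),"tag_blue":(-71,91.5),"tag_yellow":(-71,33.5),"tag_red":(-71,-24.5),"selector":(0,0)}
def rel(yaw,o,X):  # world->selector, mm
    c,s=np.cos(yaw),np.sin(yaw);d=(np.array(X[:2])-o)*1000
    return np.array([c*d[0]+s*d[1],-s*d[0]+c*d[1],X[2]*1000])
E
python3 - <<'E'
from h import *
from scipy.optimize import least_squares
obs=[]
for cam in("scene","top"):
    p=env.read_camera(cam)
    for t,m in model().items():
        for d in env.landmark_of(t,p)[:1]: obs.append((m,d["centre"][:2],t,cam))
obs+= [((0,91.5),(.5415,.1195),'l',1),((0,-24.5),(.5584,.0065),'r',1),((-4,-91.5),(.5618,-.0629),'b',1),((0,0),(.5593,.0256),'s',1),((-71,33.5),(.4838,.0546),'y',1),((-71,-24.5),(.4909,-.003),'re',1),((-71,91.5),(.4753,.1121),'bl',1),
((0,91.5),(.5446,.1232),'l',2),((0,33.5),(.5528,.0642),'m',2),((0,-24.5),(.56,.0087),'r',2),((-4,-91.5),(.5643,-.0637),'b',2),((0,0),(.5565,.0317),'s',2),((-71,33.5),(.4821,.0555),'y',2),((-71,-24.5),(.4899,-.0019),'re',2),((-71,91.5),(.4742,.1129),'bl',2)]
M=np.array([o[0] for o in obs])/1000;W=np.array([o[1] for o in obs])
def f(q):
    c,s=np.cos(q[2]),np.sin(q[2]);return ((M@np.array([[c,s],[-s,c]])+q[:2]-W)*1000).ravel()
r=least_squares(f,[.555,.03,.14],loss="soft_l1",f_scale=3)
print(r.x,np.degrees(r.x[2]));R=f(r.x).reshape(-1,2)
for o,e in zip(obs,R):print(o[2],o[3],e.round(1))
np.save("pose.npy",r.x)
s=env.get_state();v=rel(r.x[2],r.x[:2],s["tcp_pos"]);print("tcp in selector",v)
E
```

```text
[0.55663126 0.03017142 0.12048587] 6.903332043755013
wheel_left_axle scene [ 3.2 -0.6]
wheel_mid_axle scene [-1.4  1.6]
wheel_right_axle scene [ 0.3 -1.1]
load_button_top scene [4.  0.1]
tag_blue scene [-0.2  0.4]
tag_yellow scene [-75.2  30.6]
tag_red scene [-182.1 -119.2]
selector scene [-2.8  4.6]
wheel_left_axle top [ 0.9 -1.6]
wheel_mid_axle top [3.4 1.2]
wheel_right_axle top [-2.9 -3.3]
load_button_top top [2.  3.2]
tag_blue top [ 0.4 -1.7]
tag_yellow top [ 0.  -1.8]
tag_red top [-0.4 -1.1]
selector top [2.4 2. ]
l 1 [4.1 1.5]
r 1 [ 1.2 -0.7]
b 1 [1.9 1.8]
s 1 [-2.7  4.6]
y 1 [-1.7  0.3]
re 1 [-1.8  0.3]
bl 1 [-0.2  0.4]
l 2 [ 1.  -2.2]
m 2 [-0.2 -0.8]
r 2 [-0.4 -2.9]
b 2 [-0.6  2.6]
s 2 [ 0.1 -1.5]
y 2 [ 0.  -0.6]
re 2 [-0.8 -0.8]
bl 2 [ 0.9 -0.4]
tcp in selector [-463.8751313  -530.64712902  231.30787496]
```

move_arm:
  targets:
    - [[578,-419,60],[0,0,0.88],1]
    - [[578,-419,60],[0,0,0.88],1]
    - [[578,-419,60],[0,0,0.88],1]
    - [[578,-419,60],[0,0,0.88],1]
    - [[578,-419,60],[0,0,0.88],1]

```text
clock: 2.72
tcp_pos: [0.3523, -0.3052, 0.2053]
orientation: [0.0, 0.998, 0.064, 0.0]
wrist_force: [1.1, -0.3, 0.5]
finger_gap: 0.0002
grip_force: 0.0
```

move_arm:
  targets:
    - [[280,-277,60],[0,0,0],1]
    - [[280,-277,60],[0,0,0],1]
    - [[280,-277,60],[0,0,0],1]
    - [[280,-277,60],[0,0,0],1]
    - [[280,-277,60],[0,0,0],1]

```text
clock: 3.35
tcp_pos: [0.5426, -0.0614, 0.1581]
orientation: [0.0, 0.998, 0.064, 0.0]
wrist_force: [1.2, -1.4, -0.1]
finger_gap: -0.0
grip_force: 0.0
```

move_arm:
  targets:
    - [[0,0,0],[0,0,0],1]
    - [[0,0,0],[0,0,0],1]

```text
clock: 3.6
tcp_pos: [0.541, -0.0629, 0.1578]
orientation: [0.0, 0.998, 0.065, -0.0]
wrist_force: [-0.3, 0.6, 0.0]
finger_gap: 0.0002
grip_force: 0.0
```

```bash
python3 - <<'E'
from h import *
q=np.load("pose.npy")
s=env.get_state();print(rel(q[2],q[:2],s["tcp_pos"]).round(1),rel(np.radians(7.4),q[:2],s["tcp_pos"]).round(1),s["orientation"])
a=env.read_camera("scene");b=env.read_camera("top")
for n,p in(("s",a),("t",b)):
    u,v=map(int,proj(p,[q[0],q[1],.06]));print(u,v);save(p,n+"1.png",(u-95,v-72,u+95,v+72),4)
    # tag centroids by mask
    for t in("tag_blue","tag_yellow","tag_red","load_button"):
        r=env.regions_of(t,p)
        if r:
            yy,xx=np.nonzero(r[0]["mask"]);m=(xx.mean(),yy.mean())
            M=(-71,dict(tag_blue=91.5,tag_yellow=33.5,tag_red=-24.5).get(t)) if t!="load_button" else (-4,-91.5)
            c,sn=np.cos(q[2]),np.sin(q[2]);X=[q[0]+(c*M[0]-sn*M[1])/1e3,q[1]+(sn*M[0]+c*M[1])/1e3,.053 if t!="load_button" else .066]
            print(n,t,round(r[0]["confidence"],2),len(xx),np.round(m,1),np.round(proj(p,X),1))
E
```

```text
[-26.7 -90.5 157.8] [-27.5 -90.3 157.8] [ 1.17995962e-04  9.97913006e-01  6.45710048e-02 -4.50475443e-04]
235 209
s tag_blue 0.71 8223 [234.1 227.2] [179.  209.9]
s tag_yellow 0.62 74 [200.3 221.2] [198.4 221.8]
s tag_red 0.62 91 [220.3 234. ] [219.4 234.7]
s load_button 0.55 192 [270.1 226. ] [269.2 227.1]
266 212
t tag_blue 0.63 131 [225.7 256. ] [225.4 255.6]
t tag_yellow 0.56 136 [255.1 252. ] [255.2 251.2]
t tag_red 0.58 129 [285.  247.9] [284.9 246.8]
```

View images.

View pics/s1.png

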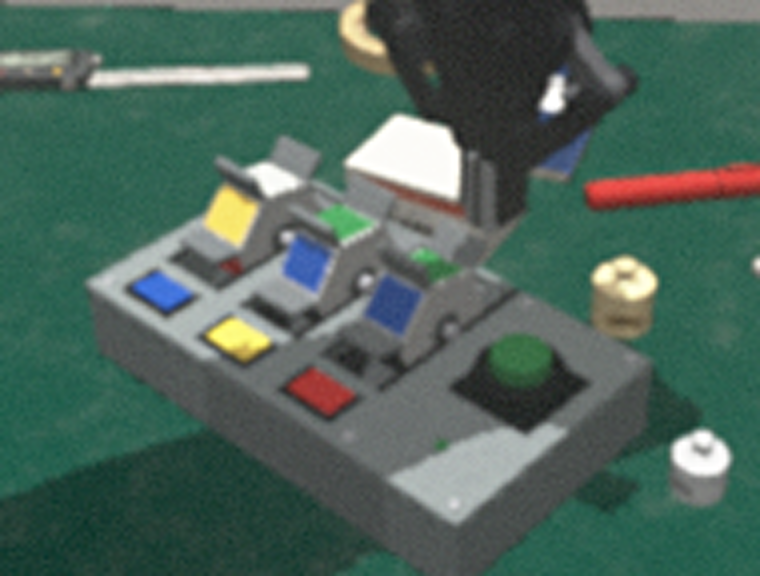

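View pics/t1.png

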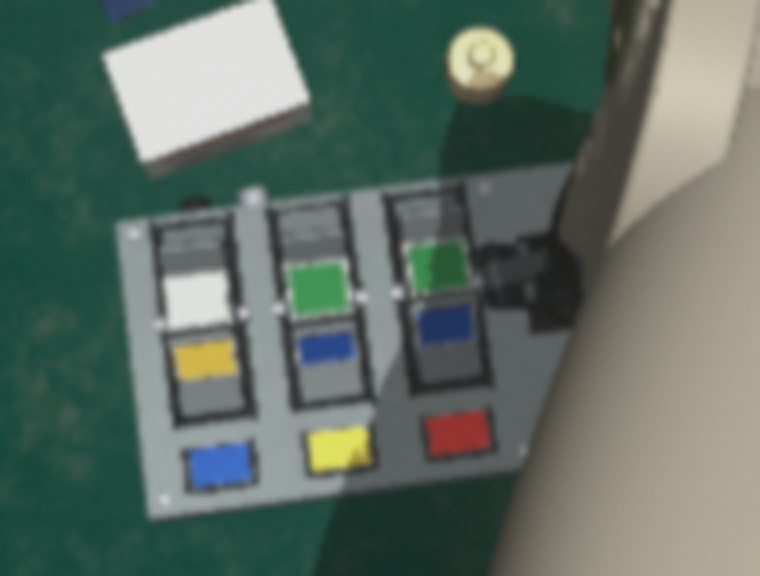

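Scene crop: the front rib of each wheel leans about 20° forward of vertical, with the white or green faces at about (280,180), (345,222) and (435,265) nearly level. The selector fit agrees with the tags to about 1 px. I'll enter the right wheel's green valley first.

move_arm:
  targets:
    - [[34,-66,0],[0,0,0],1]
    - [[34,-66,0],[0,0,0],1]
    - [[34,-66,35],[0,0,0],1]
    - [[34,-66,70],[0,0,0],1]
    - [[34,-66,70],[0,0,0],1]

```text
clock: 4.72
tcp_pos: [0.5649, 0.0066, 0.0862]
orientation: [-0.0, 0.998, 0.064, -0.002]
wrist_force: [-0.3, 0.2, -0.1]
finger_gap: 0.0
grip_force: 0.0
```

move_arm:
  targets:
    - [[-15,0,0],[0,0,0],1]
    - [[-29,0,0],[0,0,0],1]
    - [[-42,0,0],[0,0,0],1]
    - [[-42,0,0],[0,0,0],1]
    - [[-40,0,-30],[0,0,0],1]

```text
clock: 5.35
tcp_pos: [0.5247, 0.0018, 0.1166]
orientation: [-0.0, 0.998, 0.064, -0.002]
wrist_force: [0.9, 1.0, 0.2]
finger_gap: 0.0001
grip_force: 0.0
```

```bash
python3 - <<'E'
from h import *
q=np.load("pose.npy");p=env.read_camera("scene")
u,v=map(int,proj(p,[q[0],q[1],.06]));save(p,"s2.png",(u-75,v-60,u+60,v+45),5)
s=env.get_state();print(s["tcp_pos"],s["wrist_force"])
E
```

```text
[0.52834243 0.00134993 0.12175476] [ 1.00715646 -0.43039877  2.8816784 ]
```

View pics/s2.png

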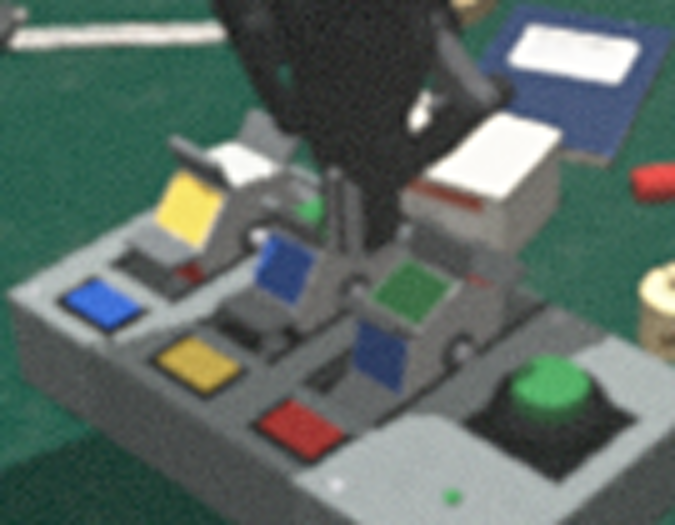

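The right wheel has turned: green at (410,290) now faces forward and the next rib is just behind vertical. I'll make the second stroke.

move_arm:
  targets:
    - [[50,0,0],[0,0,0],1]
    - [[69,0,0],[0,0,0],1]
    - [[69,0,15],[0,0,0],1]
    - [[69,0,30],[0,0,0],1]
    - [[69,0,30],[0,0,0],1]

```text
clock: 6.02
tcp_pos: [0.5925, 0.0105, 0.0856]
orientation: [-0.0, 0.998, 0.064, -0.003]
wrist_force: [-0.0, 0.9, -0.2]
finger_gap: -0.0002
grip_force: 0.0
```

move_arm:
  targets:
    - [[-16,0,0],[0,0,0],1]
    - [[-32,0,0],[0,0,0],1]
    - [[-47,0,0],[0,0,0],1]
    - [[-56,0,0],[0,0,0],1]
    - [[-61,0,0],[0,0,0],1]

```text
clock: 6.65
tcp_pos: [0.5346, 0.0025, 0.0885]
orientation: [0.0, 0.998, 0.064, 0.0]
wrist_force: [2.0, 0.7, -0.1]
finger_gap: -0.0004
grip_force: 0.5
```

move_arm:
  targets:
    - [[-2,0,0],[0,0,0],1]
    - [[-2,0,0],[0,0,0],1]

```text
clock: 6.9
tcp_pos: [0.5329, 0.0023, 0.0881]
orientation: [0.0, 0.998, 0.064, -0.0]
wrist_force: [-0.4, 1.1, 1.3]
finger_gap: 0.0004
grip_force: 0.5
```

move_arm:
  targets:
    - [[3,0,-16],[0,0,0],1]
    - [[3,0,-32],[0,0,0],1]
    - [[32,-58,-32],[0,0,0],1]
    - [[32,-58,-32],[0,0,0],1]
    - [[32,-58,-32],[0,0,0],1]

```text
clock: 7.52
tcp_pos: [0.5569, 0.0643, 0.12]
orientation: [0.0, 0.998, 0.065, -0.0]
wrist_force: [-0.3, -0.2, -1.6]
finger_gap: -0.0003
grip_force: 0.0
```

move_arm:
  targets:
    - [[0,0,16],[0,0,0],1]
    - [[0,0,32],[0,0,0],1]
    - [[0,0,32],[0,0,0],1]
    - [[-14,0,32],[0,0,0],1]
    - [[-28,0,32],[0,0,0],1]

```text
clock: 8.15
tcp_pos: [0.5291, 0.0601, 0.0885]
orientation: [0.0, 0.998, 0.064, 0.001]
wrist_force: [1.1, 0.5, -0.2]
finger_gap: -0.0002
grip_force: 0.6
```

move_arm:
  targets:
    - [[-13,0,0],[0,0,0],1]
    - [[-13,0,0],[0,0,0],1]
    - [[-11,0,-15],[0,0,0],1]
    - [[-11,0,-32],[0,0,0],1]
    - [[-11,0,-32],[0,0,0],1]

```text
clock: 8.78
tcp_pos: [0.5206, 0.059, 0.1222]
orientation: [0.0, 0.998, 0.064, 0.002]
wrist_force: [-0.7, -0.1, -0.2]
finger_gap: 0.0002
grip_force: 0.0
```

```bash
python3 - <<'E'
from h import *
q=np.load("pose.npy");p=env.read_camera("scene")
u,v=map(int,proj(p,[q[0],q[1],.06]));save(p,"s3.png",(u-75,v-60,u+60,v+45),5)
s=env.get_state();print(s["tcp_pos"],s["wrist_force"])
E
```

```text
[0.51976898 0.05897598 0.12110226] [ 1.34831647  0.61890508 -0.3951566 ]
```

View pics/s3.png

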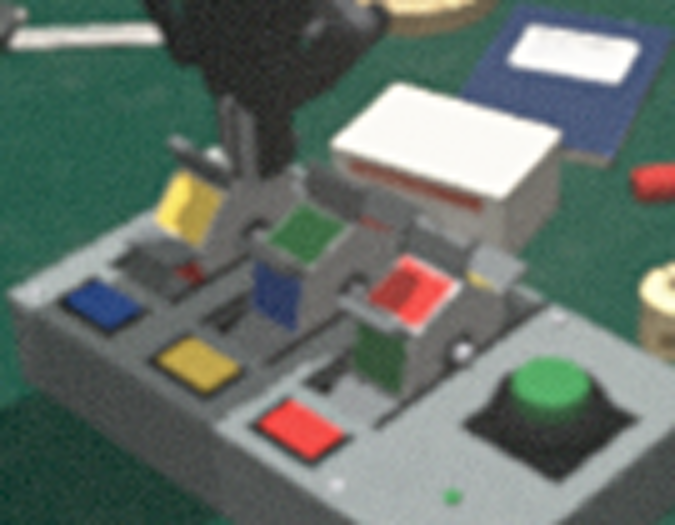

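The right wheel now shows red on top at (412,292), with some yellow behind it. I'll measure its tilt from face colour centroids taken relative to the tag.

```bash
cat >> h.py <<'E'
YAW=np.radians(7.4);O=np.array([.5556,.0302])
def W(x,y,z):
    c,s=np.cos(YAW),np.sin(YAW);return [O[0]+(c*x-s*y)/1e3,O[1]+(s*x+c*y)/1e3,z/1e3]
HUE=dict(red=[(0,8),(172,180)],yellow=[(18,34)],green=[(45,80)],blue=[(105,125)])
def blobs(p,col,s0=100):
    h=cv2.cvtColor(p["pixels"],cv2.COLOR_RGB2HSV)
    m=np.zeros(h.shape[:2],np.uint8)
    for a,b in HUE[col]: m|=((h[...,0]>=a)&(h[...,0]<=b)&(h[...,1]>s0)&(h[...,2]>50)).astype(np.uint8)
    n,l,st,c=cv2.connectedComponentsWithStats(m)
    return [(c[i],st[i,4],(l==i)) for i in range(1,n) if st[i,4]>12]
def near(p,col,uv,r=12):
    b=[x for x in blobs(p,col) if np.hypot(*(x[0]-uv))<r]
    return max(b,key=lambda x:x[1]) if b else None
def face(y,al,r=28,half=16.2,w=15):
    # al: tilt of the face normal towards +x (back), rad ; 4 world corners
    n=np.array([np.sin(al),np.cos(al)]);t=np.array([np.cos(al),-np.sin(al)])
    return [W(*( (n*r+t*sx*half)[0],y+sy*w,55+(n*r+t*sx*half)[1])) for sx,sy in((-1,-1),(-1,1),(1,1),(1,-1))]
def check(p,y,tagcol,facecol,cols_n,rng):
    tu=np.array(proj(p,W(-71,y,53)));tb=near(p,tagcol,tu);off=tb[0]-tu if tb else np.zeros(2)
    print(" tag off",off.round(2),None if not tb else tb[1])
    for col,d in cols_n:
        for al in rng:
            a=np.radians(al)+d
            q=np.array([proj(p,X) for X in face(y,a)]);c=q.mean(0)+off
            b=near(p,col,c,9)
            print("  ",col,al,"pred",c.round(1),"area",round(abs(cv2.contourArea(q.astype(np.float32)))),"obs",None if not b else (b[0].round(1),b[1]))
E
python3 - <<'E'
from h import *
for cam in("scene","top"):
    p=env.read_camera(cam);print(cam)
    check(p,-24.5,"red","red",[("red",0),("green",-np.pi/3)],range(-24,13,6))
E
```

```text
scene
 tag off [ 0.44 -0.39] 118
   red -24 pred [240.4 208.5] area 205 obs (array([241.7, 207. ]), np.int32(121))
   red -18 pred [241.3 207.4] area 195 obs (array([241.7, 207. ]), np.int32(121))
   red -12 pred [242.2 206.4] area 183 obs (array([241.7, 207. ]), np.int32(121))
   red -6 pred [243.2 205.5] area 169 obs (array([241.7, 207. ]), np.int32(121))
   red 0 pred [244.2 204.8] area 154 obs (array([241.7, 207. ]), np.int32(121))
   red 6 pred [245.1 204.1] area 136 obs (array([241.7, 207. ]), np.int32(121))
   red 12 pred [246.1 203.6] area 117 obs (array([241.7, 207. ]), np.int32(121))
   green -24 pred [235.  221.4] area 158 obs (array([240., 222.]), np.int32(13034))
   green -18 pred [235.1 220.2] area 174 obs (array([240., 222.]), np.int32(13034))
   green -12 pred [235.4 218.9] area 187 obs (array([240., 222.]), np.int32(13034))
   green -6 pred [235.7 217.5] area 198 obs (array([240., 222.]), np.int32(13034))
   green 0 pred [236.1 216.2] area 207 obs (array([240., 222.]), np.int32(13034))
   green 6 pred [236.6 214.8] area 213 obs (array([240., 222.]), np.int32(13034))
   green 12 pred [237.3 213.5] area 217 obs (array([240., 222.]), np.int32(13034))
top
 tag off [0. 0.] None
   red -24 pred [280.8 214.9] area 258 obs None
   red -18 pred [280.6 213.4] area 265 obs None
   red -12 pred [280.4 211.9] area 268 obs None
   red -6 pred [280.1 210.4] area 269 obs None
   red 0 pred [279.9 208.9] area 266 obs None
   red 6 pred [279.6 207.4] area 259 obs None
   red 12 pred [279.4 206. ] area 250 obs None
   green -24 pred [281.6 224.9] area 57 obs None
   green -18 pred [281.7 224.5] area 84 obs None
   green -12 pred [281.7 223.9] area 110 obs None
   green -6 pred [281.6 223.2] area 135 obs None
   green 0 pred [281.6 222.3] area 159 obs None
   green 6 pred [281.5 221.3] area 181 obs None
   green 12 pred [281.4 220.2] area 202 obs None
```

```bash
cat >> h.py <<'E'
def edges(p,y,col,al0,tagcol,d=0):
    """fit tilt al and image offset by IoU of visible coloured plate, offset taken from tag"""
    h=cv2.cvtColor(p["pixels"],cv2.COLOR_RGB2HSV).astype(int)
    m=np.zeros(h.shape[:2],bool)
    for a,b in HUE[col]: m|=(h[...,0]>=a)&(h[...,0]<=b)&(h[...,1]>110)&(h[...,2]>75)
    tu=np.array(proj(p,W(-71,y,53)));tb=near(p,tagcol,tu,6);off=tb[0]-tu if tb else np.zeros(2)
    out=[]
    for al in range(-60,61,3):
        q=np.array([proj(p,X) for X in face(y,np.radians(al)+d,half=14,w=13)])+off
        k=np.zeros(m.shape,np.uint8);cv2.fillPoly(k,[np.round(q*16).astype(int)],1,shift=4);k=k>0
        box=np.zeros(m.shape,bool);c=q.mean(0).astype(int);box[c[1]-14:c[1]+15,c[0]-14:c[0]+15]=1
        i=(k&m).sum();out.append((round(i/max(1,((k|(m&box))).sum()),2),al))
    return sorted(out)[::-1][:5]
E
python3 - <<'E'
from h import *
p=env.read_camera("scene")
print("R red",edges(p,-24.5,"red",0,"red"));print("R green",edges(p,-24.5,"green",0,"red",-np.pi/3))
print("M green",edges(p,33.5,"green",0,"yellow"));print("M blue",edges(p,33.5,"blue",0,"yellow",-np.pi/3))
print("L yellow",edges(p,91.5,"yellow",0,"blue",-np.pi/3))
E
```

```text
R red [(np.float64(0.75), -15), (np.float64(0.71), -12), (np.float64(0.69), -9), (np.float64(0.69), -18), (np.float64(0.65), -21)]
R green [(np.float64(0.0), 60), (np.float64(0.0), 57), (np.float64(0.0), 54), (np.float64(0.0), 51), (np.float64(0.0), 48)]
M green [(np.float64(0.21), -6), (np.float64(0.21), -9), (np.float64(0.21), -15), (np.float64(0.2), -3), (np.float64(0.19), -12)]
M blue [(np.float64(0.47), -27), (np.float64(0.45), -24), (np.float64(0.42), -15), (np.float64(0.42), -18), (np.float64(0.42), -21)]
L yellow [(np.float64(0.68), 21), (np.float64(0.66), 15), (np.float64(0.65), 9), (np.float64(0.65), 6), (np.float64(0.64), 12)]
```

Both pushed wheels ended about 12° beyond my prediction, so the finger is effectively about 7 mm wider than I assumed. I'll allow for that from here.

move_arm:
  targets:
    - [[50,0,0],[0,0,0],1]
    - [[68,0,0],[0,0,0],1]
    - [[68,0,16],[0,0,0],1]
    - [[68,0,33],[0,0,0],1]
    - [[68,0,33],[0,0,0],1]

```text
clock: 9.6
tcp_pos: [0.5827, 0.0677, 0.0842]
orientation: [-0.0, 0.998, 0.064, -0.003]
wrist_force: [0.6, 0.3, 0.0]
finger_gap: -0.0004
grip_force: 0.0
```

move_arm:
  targets:
    - [[-16,0,0],[0,0,0],1]
    - [[-32,0,0],[0,0,0],1]
    - [[-46,0,0],[0,0,0],1]
    - [[-56,0,0],[0,0,0],1]
    - [[-64,0,0],[0,0,0],1]

```text
clock: 10.22
tcp_pos: [0.5218, 0.0594, 0.0873]
orientation: [0.0, 0.998, 0.064, 0.0]
wrist_force: [0.3, -0.3, 0.3]
finger_gap: -0.0001
grip_force: 0.4
```

move_arm:
  targets:
    - [[1,0,-15],[0,0,0],1]
    - [[2,0,-33],[0,0,0],1]
    - [[2,0,-33],[0,0,0],1]

```text
clock: 10.6
tcp_pos: [0.5262, 0.0597, 0.1221]
orientation: [0.0, 0.998, 0.064, 0.002]
wrist_force: [0.2, -1.2, -0.7]
finger_gap: 0.0001
grip_force: 0.0
```

```bash
python3 - <<'E'
from h import *
p=env.read_camera("scene");s=env.get_state();print(s["tcp_pos"])
print("R red",edges(p,-24.5,"red",0,"red"))
print("M green",edges(p,33.5,"green",0,"yellow",-np.pi/3));print("M red",edges(p,33.5,"red",0,"yellow"))
q=np.load("pose.npy");u,v=map(int,proj(p,[q[0],q[1],.06]));save(p,"s4.png",(u-75,v-60,u+60,v+45),5)
E
```

```text
[0.52545124 0.05968071 0.12101378]
R red [(np.float64(0.73), -15), (np.float64(0.7), -12), (np.float64(0.68), -9), (np.float64(0.67), -18), (np.float64(0.62), -21)]
M green [(np.float64(0.0), 60), (np.float64(0.0), 57), (np.float64(0.0), 54), (np.float64(0.0), 51), (np.float64(0.0), 48)]
M red [(np.float64(0.68), -15), (np.float64(0.65), -9), (np.float64(0.65), -18), (np.float64(0.63), -12), (np.float64(0.63), -21)]
```

View pics/s4.png

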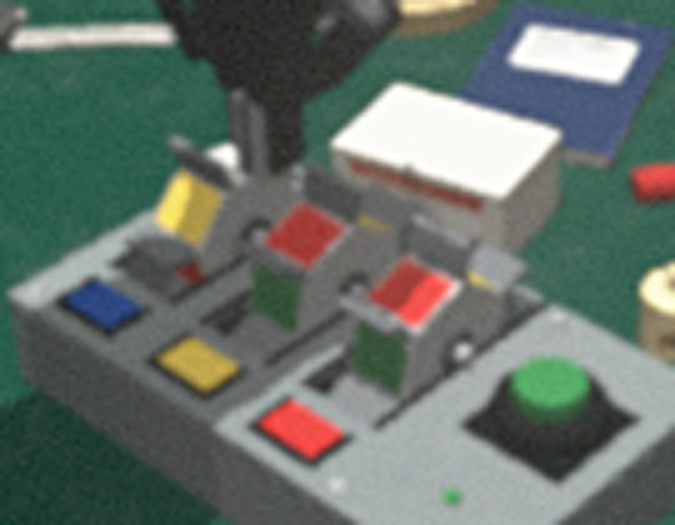

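Both wheels show red tilted about 14° forward, at (305,235) on the middle and (412,292) on the right. The middle wheel needs one more stroke, which should bring yellow level if I stop 12 mm short of the last end point.

move_arm:
  targets:
    - [[50,0,0],[0,0,0],1]
    - [[64,0,0],[0,0,0],1]
    - [[64,0,16],[0,0,0],1]
    - [[64,0,33],[0,0,0],1]
    - [[64,0,33],[0,0,0],1]

```text
clock: 11.28
tcp_pos: [0.5848, 0.0679, 0.0842]
orientation: [-0.0, 0.998, 0.064, -0.003]
wrist_force: [0.2, 0.2, 0.7]
finger_gap: -0.0002
grip_force: 0.0
```

move_arm:
  targets:
    - [[-16,0,0],[0,0,0],1]
    - [[-32,0,0],[0,0,0],1]
    - [[-43,0,0],[0,0,0],1]
    - [[-50,0,0],[0,0,0],1]
    - [[-54,0,0],[0,0,0],1]

```text
clock: 11.9
tcp_pos: [0.5343, 0.0609, 0.0873]
orientation: [0.0, 0.998, 0.064, 0.0]
wrist_force: [2.0, 0.1, 0.9]
finger_gap: 0.0001
grip_force: 0.6
```

move_arm:
  targets:
    - [[-1,0,0],[0,0,0],1]
    - [[-1,0,0],[0,0,0],1]

```text
clock: 12.15
tcp_pos: [0.5334, 0.0608, 0.0871]
orientation: [0.0, 0.998, 0.064, -0.0]
wrist_force: [0.4, 0.2, 0.9]
finger_gap: -0.0001
grip_force: 0.6
```

```bash
python3 - <<'E'
from h import *
p=env.read_camera("scene");s=env.get_state();print(s["tcp_pos"],s["wrist_force"])
print("M red",edges(p,33.5,"red",0,"yellow",-np.pi/3));print("M yellow",edges(p,33.5,"yellow",0,"yellow"))
E
```

```text
[0.53342468 0.06084141 0.08705293] [-0.22317883 -0.52480852  0.60046512]
M red [(np.float64(0.63), -15), (np.float64(0.61), -18), (np.float64(0.61), -21), (np.float64(0.59), -9), (np.float64(0.57), -12)]
M yellow [(np.float64(0.4), -9), (np.float64(0.4), -15), (np.float64(0.39), -3), (np.float64(0.38), -6), (np.float64(0.37), -18)]
```

move_arm:
  targets:
    - [[2,0,-16],[0,0,0],1]
    - [[3,0,-33],[0,0,0],1]
    - [[-18,-58,-33],[0,0,0],1]
    - [[-18,-58,-33],[0,0,0],1]
    - [[-18,-58,-33],[0,0,0],1]

```text
clock: 12.82
tcp_pos: [0.508, 0.1163, 0.1198]
orientation: [0.0, 0.998, 0.065, -0.0]
wrist_force: [-1.0, 0.2, -0.6]
finger_gap: -0.0003
grip_force: 0.0
```

```bash
python3 - <<'E'
from h import *
s=env.get_state();print(s["tcp_pos"])
for cam in("scene","top"):
    p=env.read_camera(cam);print(cam)
    print("M red",edges(p,33.5,"red",0,"yellow",-np.pi/3));print("M yellow",edges(p,33.5,"yellow",0,"yellow"))
    print("R red",edges(p,-24.5,"red",0,"red"))
    q=np.load("pose.npy");u,v=map(int,proj(p,[q[0],q[1],.06]));save(p,cam[0]+"5.png",(u-70,v-50,u+60,v+45),3)
a=cv2.imread("pics/s5.png");b=cv2.imread("pics/t5.png");cv2.imwrite("pics/st5.png",np.hstack([a,b]))
E
```

```text
[0.50799035 0.11625198 0.11984105]
scene
M red [(np.float64(0.61), -15), (np.float64(0.59), -6), (np.float64(0.59), -12), (np.float64(0.59), -18), (np.float64(0.58), -21)]
M yellow [(np.float64(0.69), -12), (np.float64(0.67), -6), (np.float64(0.65), -9), (np.float64(0.65), -15), (np.float64(0.65), -18)]
R red [(np.float64(0.79), -15), (np.float64(0.74), -12), (np.float64(0.72), -9), (np.float64(0.71), -18), (np.float64(0.68), -21)]
top
M red [(np.float64(0.0), 60), (np.float64(0.0), 57), (np.float64(0.0), 54), (np.float64(0.0), 51), (np.float64(0.0), 48)]
M yellow [(np.float64(0.48), -6), (np.float64(0.48), -9), (np.float64(0.47), -18), (np.float64(0.45), -3), (np.float64(0.45), -21)]
R red [(np.float64(0.69), -21), (np.float64(0.68), -18), (np.float64(0.67), -15), (np.float64(0.67), -24), (np.float64(0.64), -27)]
```

View pics/st5.png

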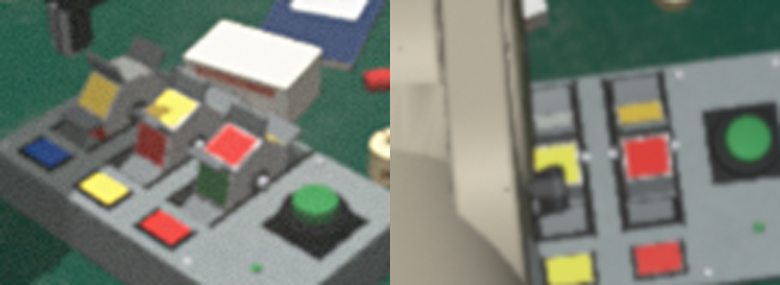

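Right wheel: red at (232,145) in the scene half is clearly tilted forward, and in the top half yellow shows behind it at (640,112). The middle wheel's yellow is closer to level. I'll write a small rendered-model fit to get proper angles.

```bash
cat >> h.py <<'E'
NAMES=["white","yellow","red","green","blue","black"]
def render(p,y,th,half,w,S=4):
    """label image (upsampled S) : 0 none, 1 grey, 2.. colours"""
    P=[]
    cam=np.linalg.inv(np.array(p["extrinsics"]))[:3,3]
    def w3(r,t,a,yy): # radial r, tangential t (to back), dir a
        return W(r*np.sin(a)+t*np.cos(a),yy,55+r*np.cos(a)-t*np.sin(a))
    for i,n in enumerate(NAMES):
        a=th-i*np.pi/3
        if np.cos(a)<-.3: continue
        for sc,(h_,w_),lab in((0,(16.2,15),1),(1e-4,(half,w),2+i)):
            P.append(([w3(28,s*h_,a,y+t*w_) for s,t in((-1,-1),(-1,1),(1,1),(1,-1))],lab,sc))
        b=a+np.pi/6
        for t in(-2.5,2.5): P.append(([w3(r,t,b,y+s*15) for r,s in((31,-1),(31,1),(48,1),(48,-1))],1,0))
        P.append(([w3(48,t,b,y+s*15) for t,s in((-2.5,-1),(-2.5,1),(2.5,1),(2.5,-1))],1,0))
        for s in(-1,1): P.append(([w3(0,0,a,y+s*15)]+[w3(28,t,a,y+s*15) for t in(-16.2,16.2)],1,0));P.append(([w3(r,t,b,y+s*15) for r,t in((28,-2.5),(48,-2.5),(48,2.5),(28,2.5))],1,0))
    im=np.zeros((384*S,512*S),np.uint8)
    def vis(q):
        return -np.linalg.norm(np.mean(q[0],0)-cam)+q[2]
    for q in sorted(P,key=vis):
        if q[1]>1 or True:
            X=np.array(q[0])
        uv=np.array([proj(p,x) for x in X])
        nrm=np.cross(X[1]-X[0],X[2]-X[0])
        if q[1]>1: # face culling
            ctr=np.array(W(0,y,55)); 
            if np.dot(X.mean(0)-ctr,cam-X.mean(0))<0: continue
        cv2.fillPoly(im,[np.round((uv+.5)*S*16).astype(int)],q[1],shift=4)
    return im
def fit(p,y,rng,half=13.5,w=13):
    hsv=cv2.cvtColor(p["pixels"],cv2.COLOR_RGB2HSV).astype(int);obs=np.zeros(hsv.shape[:2],int)
    for i,n in enumerate(NAMES):
        for a,b in HUE.get(n,[]): obs[(hsv[...,0]>=a)&(hsv[...,0]<=b)&(hsv[...,1]>110)&(hsv[...,2]>40)]=2+i
    u,v=map(int,proj(p,W(0,y,75)));R=20;best=[]
    roi=obs[v-R:v+R,u-R:u+R]
    for al in rng:
        S=4;im=render(p,y,np.radians(al),half,w)
        sc=[]
        for dv in range(-4,5,2):
            for du in range(-4,5,2):
                l=im[S*(v-R)-dv+2:S*(v+R)-dv+2:S,S*(u-R)-du+2:S*(u+R)-du+2:S]
                k=l>0
                m=k&(l>1)
                sc.append(((k&((l>1)|(roi>1))&(l!=np.where(roi>1,roi,1))).sum()/max(1,m.sum()),du,dv))
        best.append((round(min(sc)[0],2),al)+min(sc)[1:])
    return sorted(best)[:4]
E
python3 - <<'E'
from h import *
p=env.read_camera("scene");t=env.read_camera("top")
print("R",fit(p,-24.5,range(85,141,3)),fit(t,-24.5,range(85,141,3)))
print("M",fit(p,33.5,range(25,86,3)))
print("L",fit(p,91.5,range(-20,50,3)))
E
```

```text
R [(np.float64(0.53), 97, 2, -4), (np.float64(0.54), 100, 2, -2), (np.float64(0.54), 103, 0, 0), (np.float64(0.55), 106, 0, 0)] [(np.float64(0.15), 100, 2, 2), (np.float64(0.16), 103, 4, 4), (np.float64(0.17), 97, 2, -2), (np.float64(0.21), 94, 2, -4)]
M [(np.float64(0.24), 49, 4, -4), (np.float64(0.27), 52, 0, 0), (np.float64(0.32), 46, 2, -4), (np.float64(0.32), 55, 0, 4)]
L [(np.float64(0.54), 13, 4, -2), (np.float64(0.56), 16, 4, 0), (np.float64(0.59), 19, 4, 2), (np.float64(0.63), 22, 4, 0)]
```

The rendered-model fit gives right about 101° (target 120°), middle about 50° (target 60°) and left about 15°. I also found my error: the finger centre sits behind the pushed edge, so for a level face the centre should stop only about 5 mm past the axle. I'll turn the left wheel now with that corrected.

move_arm:
  targets:
    - [[0,0,16],[0,0,0],1]
    - [[0,0,32],[0,0,0],1]
    - [[16,0,32],[0,0,0],1]
    - [[32,0,32],[0,0,0],1]
    - [[43,0,32],[0,0,0],1]

```text
clock: 13.65
tcp_pos: [0.5508, 0.1209, 0.0874]
orientation: [0.0, 0.998, 0.063, -0.001]
wrist_force: [-2.5, -0.1, -0.8]
finger_gap: -0.0003
grip_force: 0.7
```

move_arm:
  targets:
    - [[6,0,0],[0,0,0],1]
    - [[6,0,0],[0,0,0],1]
    - [[3,0,-32],[0,0,0],1]
    - [[-43,0,-32],[0,0,0],1]
    - [[-43,0,-32],[0,0,0],1]

```text
clock: 14.28
tcp_pos: [0.5042, 0.116, 0.1199]
orientation: [-0.0, 0.998, 0.064, -0.002]
wrist_force: [0.2, -0.3, -0.2]
finger_gap: -0.0002
grip_force: 0.0
```

move_arm:
  targets:
    - [[0,0,16],[0,0,0],1]
    - [[0,0,32],[0,0,0],1]
    - [[16,0,32],[0,0,0],1]
    - [[32,0,32],[0,0,0],1]
    - [[43,0,32],[0,0,0],1]

```text
clock: 14.9
tcp_pos: [0.5512, 0.1217, 0.0878]
orientation: [0.0, 0.998, 0.064, -0.0]
wrist_force: [-0.6, -0.5, -1.0]
finger_gap: -0.0001
grip_force: 0.7
```

move_arm:
  targets:
    - [[6,0,0],[0,0,0],1]
    - [[6,0,0],[0,0,0],1]
    - [[3,0,-32],[0,0,0],1]
    - [[-43,0,-32],[0,0,0],1]
    - [[-43,0,-32],[0,0,0],1]

```text
clock: 15.52
tcp_pos: [0.5043, 0.116, 0.1199]
orientation: [0.0, 0.998, 0.064, -0.002]
wrist_force: [0.5, 0.3, -0.5]
finger_gap: 0.0
grip_force: 0.0
```

```bash
python3 - <<'E'
from h import *
p=env.read_camera("scene");t=env.read_camera("top");print(env.get_state()["tcp_pos"])
print("L",fit(p,91.5,range(80,180,4)))
E
```

```text
[0.50823732 0.11613893 0.12057616]
L [(np.float64(0.57), 128, 4, -4), (np.float64(0.62), 124, 4, -4), (np.float64(0.71), 120, 4, -4), (np.float64(0.71), 132, 0, -4)]
```

As planned, the left wheel is at about 130°.

move_arm:
  targets:
    - [[0,0,16],[0,0,0],1]
    - [[0,0,32],[0,0,0],1]
    - [[16,0,32],[0,0,0],1]
    - [[32,0,32],[0,0,0],1]
    - [[43,0,32],[0,0,0],1]

```text
clock: 16.25
tcp_pos: [0.5518, 0.1217, 0.0877]
orientation: [0.0, 0.998, 0.064, -0.0]
wrist_force: [-2.1, 0.3, 0.3]
finger_gap: 0.0003
grip_force: 0.7
```

move_arm:
  targets:
    - [[6,0,0],[0,0,0],1]
    - [[6,0,0],[0,0,0],1]
    - [[3,0,-32],[0,0,0],1]
    - [[-43,0,-32],[0,0,0],1]
    - [[-43,0,-32],[0,0,0],1]

```text
clock: 16.88
tcp_pos: [0.5043, 0.116, 0.1199]
orientation: [0.0, 0.998, 0.064, -0.002]
wrist_force: [1.3, -0.6, -0.3]
finger_gap: 0.0
grip_force: 0.0
```

move_arm:
  targets:
    - [[0,0,16],[0,0,0],1]
    - [[0,0,32],[0,0,0],1]
    - [[16,0,32],[0,0,0],1]
    - [[29,0,32],[0,0,0],1]
    - [[36,0,32],[0,0,0],1]

```text
clock: 17.5
tcp_pos: [0.5446, 0.1207, 0.088]
orientation: [0.0, 0.998, 0.064, 0.0]
wrist_force: [-1.5, 0.2, 0.2]
finger_gap: -0.0001
grip_force: 0.7
```

move_arm:
  targets:
    - [[3,0,0],[0,0,0],1]
    - [[5,0,0],[0,0,0],1]
    - [[5,0,0],[0,0,0],1]

```text
clock: 17.88
tcp_pos: [0.5488, 0.1214, 0.0881]
orientation: [-0.0, 0.998, 0.064, 0.0]
wrist_force: [-0.5, -0.4, -0.5]
finger_gap: 0.0003
grip_force: 0.3
```

move_arm:
  targets:
    - [[-3,0,-16],[0,0,0],1]
    - [[-4,0,-32],[0,0,0],1]
    - [[-9,58,-32],[0,0,0],1]
    - [[-9,58,-32],[0,0,0],1]
    - [[-9,58,-32],[0,0,0],1]

```text
clock: 18.5
tcp_pos: [0.5477, 0.0626, 0.1212]
orientation: [-0.0, 0.998, 0.064, 0.001]
wrist_force: [1.2, 1.3, 0.1]
finger_gap: 0.0
grip_force: 0.0
```

move_arm:
  targets:
    - [[0,0,16],[0,0,0],1]
    - [[0,0,32],[0,0,0],1]
    - [[3,0,32],[0,0,0],1]
    - [[6,0,32],[0,0,0],1]
    - [[9,0,32],[0,0,0],1]

```text
clock: 19.12
tcp_pos: [0.5562, 0.064, 0.088]
orientation: [0.0, 0.998, 0.064, -0.0]
wrist_force: [-1.3, 0.2, 0.0]
finger_gap: -0.0001
grip_force: 0.7
```

move_arm:
  targets:
    - [[0,0,0],[0,0,0],1]
    - [[-3,0,-16],[0,0,0],1]
    - [[-4,0,-32],[0,0,0],1]
    - [[-17,58,-32],[0,0,0],1]
    - [[-17,58,-32],[0,0,0],1]

```text
clock: 19.75
tcp_pos: [0.5477, 0.0012, 0.1221]
orientation: [0.001, 0.998, 0.062, 0.002]
wrist_force: [-1.4, 1.0, -0.3]
finger_gap: -0.0001
grip_force: 0.0
```

```bash
python3 - <<'E'
from h import *
p=env.read_camera("scene");print(env.get_state()["tcp_pos"])
print("M",fit(p,33.5,range(40,80,2)));print("L",fit(p,91.5,range(210,270,3)))
E
```

```text
[0.5474904  0.00259603 0.12173482]
M [(np.float64(0.2), 56, 2, -4), (np.float64(0.21), 54, 4, -4), (np.float64(0.21), 58, 2, -2), (np.float64(0.25), 60, 2, -2)]
L [(np.float64(0.63), 234, 4, -4), (np.float64(0.65), 237, 2, -4), (np.float64(0.67), 231, 4, -4), (np.float64(0.7), 228, 4, -4)]
```

move_arm:
  targets:
    - [[0,-2,16],[0,0,0],1]
    - [[0,-2,33],[0,0,0],1]
    - [[0,-2,33],[0,0,0],1]
    - [[5,-2,33],[0,0,0],1]
    - [[10,-2,33],[0,0,0],1]

```text
clock: 20.42
tcp_pos: [0.5566, 0.0078, 0.0873]
orientation: [0.0, 0.998, 0.064, -0.0]
wrist_force: [-0.7, 0.6, -0.1]
finger_gap: -0.0003
grip_force: 0.7
```

move_arm:
  targets:
    - [[4,0,0],[0,0,0],1]
    - [[7,0,0],[0,0,0],1]
    - [[7,0,0],[0,0,0],1]

```text
clock: 20.8
tcp_pos: [0.5639, 0.0082, 0.0872]
orientation: [0.0, 0.998, 0.064, 0.0]
wrist_force: [0.1, -0.7, 0.1]
finger_gap: 0.0001
grip_force: 0.1
```

move_arm:
  targets:
    - [[-3,0,-16],[0,0,0],1]
    - [[-4,0,-40],[0,0,0],1]
    - [[-100,200,-80],[0,0,0],1]
    - [[-100,200,-80],[0,0,0],1]
    - [[-100,200,-80],[0,0,0],1]

```text
clock: 21.42
tcp_pos: [0.5014, -0.1692, 0.1624]
orientation: [0.001, 0.998, 0.064, 0.001]
wrist_force: [0.7, -0.3, 0.8]
finger_gap: -0.0002
grip_force: 0.0
```

move_arm:
  targets:
    - [[0,50,0],[0,0,0],1]
    - [[0,50,0],[0,0,0],1]

```text
clock: 21.68
tcp_pos: [0.5086, -0.2211, 0.1621]
orientation: [0.001, 0.998, 0.061, 0.002]
wrist_force: [-0.2, 1.0, 0.4]
finger_gap: -0.0007
grip_force: 0.0
```

```bash
python3 - <<'E'
from h import *
print(env.get_state()["tcp_pos"]);q=np.load("pose.npy");ims=[]
for cam in("scene","top"):
    p=env.read_camera(cam)
    print(cam,"L",fit(p,91.5,range(220,262,2)));print("M",fit(p,33.5,range(40,82,2)));print("R",fit(p,-24.5,range(100,142,2)))
    u,v=map(int,proj(p,[q[0],q[1],.06]));save(p,"x.png",(u-50,v-40,u+50,v+45),4);ims.append(cv2.imread("pics/x.png"))
cv2.imwrite("pics/st6.png",np.hstack(ims))
E
```

```text
[ 0.50857765 -0.22109221  0.16210441]
scene L [(np.float64(0.64), 234, 4, -4), (np.float64(0.65), 236, 4, -4), (np.float64(0.66), 238, 2, -2), (np.float64(0.67), 232, 4, -4)]
M [(np.float64(0.26), 56, 2, -4), (np.float64(0.27), 54, 4, -4), (np.float64(0.28), 58, 2, -2), (np.float64(0.3), 60, 2, -2)]
R [(np.float64(0.51), 116, 2, -4), (np.float64(0.52), 114, 4, -4), (np.float64(0.52), 118, 0, -2), (np.float64(0.52), 120, 0, -2)]
top L [(np.float64(0.42), 230, 0, -4), (np.float64(0.42), 232, 0, -2), (np.float64(0.42), 234, 2, -2), (np.float64(0.42), 236, 2, -4)]
M [(np.float64(0.36), 56, 0, -4), (np.float64(0.37), 58, 0, -4), (np.float64(0.39), 54, -2, -4), (np.float64(0.39), 60, 0, -4)]
R [(np.float64(0.33), 116, 0, -4), (np.float64(0.34), 114, 0, -4), (np.float64(0.34), 118, 4, 2), (np.float64(0.36), 120, 4, 4)]
```

View pics/st6.png

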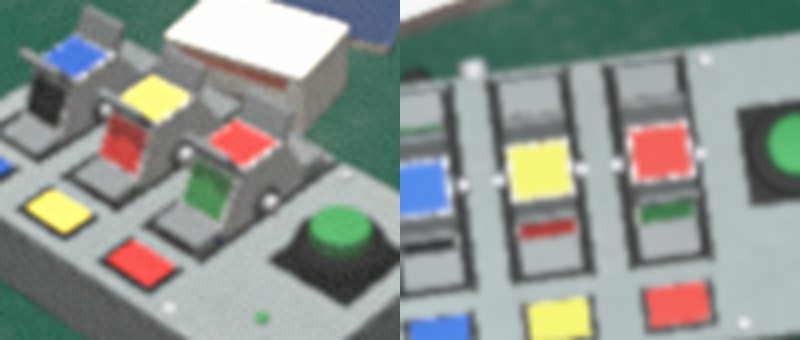

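All three faces match their tags: blue (75,57), yellow (155,98) and red (243,142) in the scene half. In the top half, the offset of each face from its axle pins suggests all three stop about 3° short. I'll nudge each wheel 1.5–2 mm further back.

move_arm:
  targets:
    - [[80,-219,0],[0,0,0],1]
    - [[80,-219,0],[0,0,0],1]
    - [[80,-219,0],[0,0,0],1]
    - [[80,-219,20],[0,0,0],1]
    - [[80,-219,41],[0,0,0],1]

```text
clock: 22.4
tcp_pos: [0.5592, 0.0155, 0.1197]
orientation: [-0.0, 0.998, 0.068, 0.001]
wrist_force: [-0.1, -0.8, 0.3]
finger_gap: -0.0005
grip_force: 0.0
```

move_arm:
  targets:
    - [[0,0,0],[0,0,0],1]
    - [[0,0,0],[0,0,0],1]

```text
clock: 22.65
tcp_pos: [0.5592, 0.0109, 0.1202]
orientation: [0.0, 0.998, 0.064, 0.0]
wrist_force: [-0.1, 0.9, -0.5]
finger_gap: 0.0001
grip_force: 0.0
```

move_arm:
  targets:
    - [[0,4,16],[0,0,0],1]
    - [[0,4,32],[0,0,0],1]
    - [[2,4,32],[0,0,0],1]
    - [[4,4,32],[0,0,0],1]
    - [[6,4,32],[0,0,0],1]

```text
clock: 23.28
tcp_pos: [0.5656, 0.0071, 0.0875]
orientation: [0.0, 0.998, 0.064, -0.0]
wrist_force: [-2.3, -0.8, 0.2]
finger_gap: 0.0003
grip_force: 0.6
```

move_arm:
  targets:
    - [[0,0,0],[0,0,0],1]
    - [[-4,0,-16],[0,0,0],1]
    - [[-6,0,-32],[0,0,0],1]
    - [[-6,-58,-32],[0,0,0],1]
    - [[-6,-58,-32],[0,0,0],1]

```text
clock: 23.9
tcp_pos: [0.5523, 0.0666, 0.1213]
orientation: [-0.0, 0.998, 0.066, 0.001]
wrist_force: [0.4, 0.7, -0.0]
finger_gap: -0.0
grip_force: 0.0
```

move_arm:
  targets:
    - [[0,0,16],[0,0,0],1]
    - [[0,0,32],[0,0,0],1]
    - [[2,0,32],[0,0,0],1]
    - [[4,0,32],[0,0,0],1]
    - [[6,0,32],[0,0,0],1]

```text
clock: 24.52
tcp_pos: [0.5582, 0.0643, 0.0873]
orientation: [0.0, 0.998, 0.064, -0.0]
wrist_force: [-1.7, 0.2, -0.3]
finger_gap: 0.0003
grip_force: 0.6
```

move_arm:
  targets:
    - [[0,0,0],[0,0,0],1]
    - [[-4,0,-16],[0,0,0],1]
    - [[-6,0,-32],[0,0,0],1]
    - [[-6,-58,-32],[0,0,0],1]
    - [[-6,-58,-32],[0,0,0],1]

```text
clock: 25.15
tcp_pos: [0.545, 0.1243, 0.1213]
orientation: [-0.0, 0.998, 0.066, 0.001]
wrist_force: [0.1, -0.9, 0.6]
finger_gap: -0.0001
grip_force: 0.0
```

move_arm:
  targets:
    - [[0,0,16],[0,0,0],1]
    - [[0,0,32],[0,0,0],1]
    - [[2,0,32],[0,0,0],1]
    - [[4,0,32],[0,0,0],1]
    - [[6,0,32],[0,0,0],1]

```text
clock: 25.78
tcp_pos: [0.5507, 0.1218, 0.0873]
orientation: [0.0, 0.998, 0.064, -0.0]
wrist_force: [-2.3, -0.6, -0.7]
finger_gap: 0.0002
grip_force: 0.6
```

move_arm:
  targets:
    - [[0,0,0],[0,0,0],1]
    - [[-4,0,-16],[0,0,0],1]
    - [[-6,0,-45],[0,0,0],1]
    - [[-20,60,-60],[0,0,0],1]
    - [[-20,120,-60],[0,0,0],1]

```text
clock: 26.4
tcp_pos: [0.5474, 0.0002, 0.1508]
orientation: [0.001, 0.998, 0.066, 0.003]
wrist_force: [1.3, 0.3, -0.9]
finger_gap: -0.0001
grip_force: 0.0
```

move_arm:
  targets:
    - [[0,60,0],[0,0,0],1]
    - [[0,120,0],[0,0,0],1]
    - [[-50,180,0],[0,0,0],1]
    - [[-70,240,0],[0,0,0],1]
    - [[-70,240,0],[0,0,0],1]

```text
clock: 27.02
tcp_pos: [0.5071, -0.2499, 0.149]
orientation: [0.001, 0.998, 0.062, 0.001]
wrist_force: [-0.4, 0.6, -0.6]
finger_gap: 0.0002
grip_force: 0.0
```

```bash
python3 - <<'E'
from h import *
print(env.get_state()["tcp_pos"]);q=np.load("pose.npy");ims=[]
for cam in("scene","top"):
    p=env.read_camera(cam)
    print(cam,"L",fit(p,91.5,range(220,262,2))[:2]);print("M",fit(p,33.5,range(40,82,2))[:2]);print("R",fit(p,-24.5,range(100,142,2))[:2])
    for d in env.landmark_of("load_button_top",p)[:1]: print(d["centre"],d["confidence"])
    u,v=map(int,proj(p,[q[0],q[1],.06]));save(p,"x.png",(u-60,v-40,u+40,v+45),4);ims.append(cv2.imread("pics/x.png"))
cv2.imwrite("pics/st7.png",np.hstack(ims))
E
```

```text
[ 0.5070957  -0.24994832  0.14901434]
scene L [(np.float64(0.65), 238, 4, -4), (np.float64(0.67), 240, 2, -2)]
M [(np.float64(0.3), 60, 2, -2), (np.float64(0.3), 62, 2, 0)]
R [(np.float64(0.52), 118, 2, -4), (np.float64(0.53), 116, 4, -4)]
[0.5601, -0.0633, 0.0694] 0.61
top L [(np.float64(0.42), 234, 0, -4), (np.float64(0.42), 236, 2, -4)]
M [(np.float64(0.28), 58, 0, -4), (np.float64(0.3), 60, 2, -2)]
R [(np.float64(0.29), 116, 0, -4), (np.float64(0.3), 118, 4, -2)]
[0.5639, -0.0638, 0.0701] 0.68
```

View pics/st7.png

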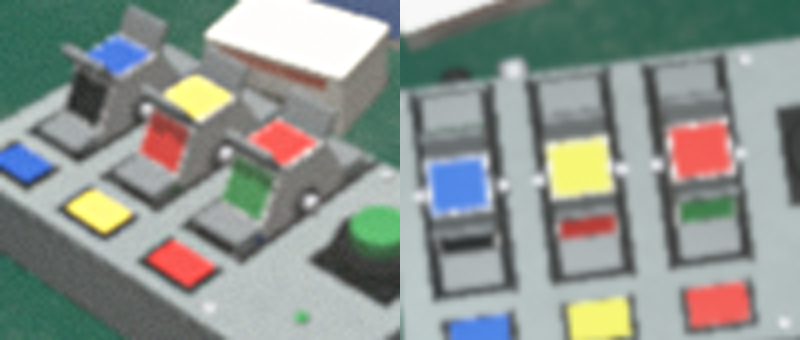

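All three faces now look level: blue, yellow and red match their tags, at (460,185), (580,167) and (700,150) in the top half. Next is the button.

move_arm:
  targets:
    - [[79,-179,0],[0,0,0],1]
    - [[79,-179,0],[0,0,0],1]
    - [[79,-179,0],[0,0,0],1]
    - [[79,-179,35],[0,0,0],1]
    - [[79,-179,50],[0,0,0],1]

```text
clock: 27.85
tcp_pos: [0.5621, -0.0551, 0.0959]
orientation: [-0.0, 0.998, 0.067, -0.001]
wrist_force: [-0.1, -0.7, -0.2]
finger_gap: 0.0
grip_force: 0.0
```

move_arm:
  targets:
    - [[0,0,15],[0,0,0],1]
    - [[0,0,24],[0,0,0],1]
    - [[0,0,28],[0,0,0],1]
    - [[0,0,32],[0,0,0],1]
    - [[0,0,32],[0,0,0],1]

```text
clock: 28.48
tcp_pos: [0.5628, -0.0592, 0.0661]
orientation: [0.0, 0.998, 0.064, 0.0]
wrist_force: [-2.4, 0.1, 4.4]
finger_gap: -0.0001
grip_force: 2.4
```

move_arm:
  targets:
    - [[0,0,1.5],[0,0,0],1]
    - [[0,0,1.5],[0,0,0],1]
    - [[0,0,3],[0,0,0],1]
    - [[0,0,3],[0,0,0],1]

```text
clock: 28.98
tcp_pos: [0.5629, -0.0592, 0.0657]
orientation: [0.001, 0.998, 0.064, 0.001]
wrist_force: [-10.1, 1.4, 22.7]
finger_gap: 0.0
grip_force: 11.3
```

The force jumped to 23 N, so the button is at the bottom. I'll release it and back off.

move_arm:
  targets:
    - [[0,0,-4],[0,0,0],1]
    - [[0,0,-14],[0,0,0],1]
    - [[0,0,-60],[0,0,0],1]
    - [[0,0,-80],[0,0,0],1]
    - [[-50,60,-80],[0,0,0],1]

```text
clock: 29.6
tcp_pos: [0.5333, -0.1109, 0.1451]
orientation: [0.001, 0.998, 0.067, 0.004]
wrist_force: [-0.5, -1.8, -0.6]
finger_gap: -0.0001
grip_force: 0.0
```

move_arm:
  targets:
    - [[-40,120,0],[0,0,0],1]
    - [[-40,120,0],[0,0,0],1]
    - [[-40,120,0],[0,0,0],1]
    - [[-40,120,0],[0,0,0],1]

```text
clock: 30.1
tcp_pos: [0.5051, -0.236, 0.1424]
orientation: [-0.0, 0.998, 0.063, 0.0]
wrist_force: [0.0, 1.0, -0.1]
finger_gap: 0.0002
grip_force: 0.0
```

```bash
python3 - <<'E'
from h import *
p=env.read_camera("top");s=env.get_state();print(s["tcp_pos"],s["wrist_force"],s["clock"])
print("M",fit(p,33.5,range(40,82,2))[:2],"R",fit(p,-24.5,range(100,142,2))[:2])
for t in("load_button_top","weight_100"):
    for d in env.landmark_of(t,p)[:1]: print(t,d["centre"],d["confidence"])
print(env.hand_in())
E
```

```text
[ 0.50526318 -0.2350564   0.14234598] [-0.35728969  0.33160621 -0.12261656] 30.15
M [(np.float64(0.28), 58, 0, -4), (np.float64(0.3), 60, 2, -2)] R [(np.float64(0.28), 116, 0, -4), (np.float64(0.29), 118, 4, -2)]
load_button_top [0.5623, -0.0641, 0.0696] 0.61
weight_100 [0.6149, -0.1391, 0.0018] 0.62
the job is handed in; nothing more can be done
None
```

The wheels are set to blue, yellow and red (left to right), each within about 2–4° of level by my camera fit; I then pressed the green button fully down (23 N) and released it, and handed the job in at about 30 s with the arm clear and the weights and carton not touched.

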